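Snap a cartridge fuse into its spring clips

ROBOT

A 7-joint arm with a two-finger parallel gripper is mounted at the origin on the work surface. World frame = base frame: x ahead of the robot, y to its left, z up, the work surface at z = 0. Lengths are in m, angles in rad, forces in N, time in s.
With the tool pointing down it reaches from about 0.425 to 0.875 m from the base axis. Payload 4.7 kg.
Tool frame: the origin (TCP) lies at the very end of the fingers, on their centre line; the grasp point (between the pads) lies 19 mm behind it; z points along the fingers, y is the line along which they close (so a half turn about z gives the same grasp; the last joint's range is limited). The gripper opens to 87 mm and grips with 3 to 60 N. Pads are 19 mm wide; open, the fingers measure 117 mm over their backs; the gripper's body (75 mm by 190 mm) begins 51 mm behind the grasp point.
Start: joints at [-1.25, 0.321, -0.07, 1.45, 0.023, 1.371, -0.057], TCP at [0.196, 0.62, 0.223] pointing down, gripper open.
Joint ranges: [-2.86, 2.86], [-0.3, 2.09], [-1.38, 1.24], [0.06, 2.45], [-1.56, 4.7], [0.09, 2.05], [-2.69, 2.69]. Speed limits (rad/s): [2.57, 2.57, 3.14, 3.14, 3.14, 3.14, 3.14].

INTERFACE

Orientations are given as a rotation vector (axis times angle).
In Python, from bench import ctrl, get_image, job gives the robot as it stands.
- The arm moves only by the shell command python3 -m crank 'ROWS' [FORCE]. ROWS is JSON, a list that holds one entry, the list of rows, each a list of 5 numbers: the shift along the tool's x, y, z in mm, then the turn about the tool's z in rad, then the closure, from -1 (fully open) to 1 (shut), so that 0 is half open. A call has 1 to 10 rows; each row shifts and turns the commanded pose from where the row before left it, along the tool's axes as they then stand; what a row does not reach is not made up. A row lasts 1/12 s, in which the tool goes at most 41.7 mm and 7.16 degrees, less where a joint would pass 70% of its speed; a pose out of reach is approached as far as the arm can. A call with a gripper value outside its range is refused whole. The fingers move at their own pace and stop on an object; FORCE is the grip in N (left out, the last holds). Time passes only in rows, so rows that do not move let the fingers close. It gives the time, the measured TCP pose, the force, the opening and the grip force at its end, in the units of the state.
- ctrl.get_state(): the state, without advancing time (a new reading comes with each control period).
- get_image(name): name is "scene" or "top" or "wrist"; returns a dict with "pixels" (384x512x3 uint8, red, green, blue), "fx", "fy", "cx", "cy" (pixels), "T" (4x4, takes a point from camera to world coordinates); the wrist camera has in their place "T_tool_cam" (4x4, takes a point from camera to tool coordinates, whose origin is the TCP and whose axes are the flange's). Camera axes: x right, y down, z forward; pixel columns grow to the right and rows downward; lengths in m; the calibration is good to about 2 mm. A picture is of the moment at which its call begins: read the wrist's pose just before it. There is no depth.
- job.close_job(): hands the job in; it is judged then, once.
The state is a dict: "time": time; "joint_positions": joint angles; "qd": joint speeds; "joint_torque": joint torques, N m; "position": TCP position; "tool_rot": TCP orientation; "ft_force": force on the tool from outside, world axes, zero at the start; "torque": the same for the moment, N m; "grip_width": opening from 0.0 (shut) to 1.0 (fully open); "grip_force": force on a finger pad.
Only numpy, scipy, OpenCV 4.12 (cv2) and the standard library are available. Lean on these libraries where they do the work, as an engineer would, in place of code of your own. Each camera call takes 0.05 s, during which the arm holds its last target. There are 200 camera calls.

TASK

The amplifier's supply module is missing its main fuse. Take the white fuse with the red band from the rack, press it from above into the module's two empty spring clips until both ends have clicked fully home, then slide it lengthwise until its end rests against the sprung brass button of the orange stop, and let go. The ceramic is brittle: feel your way, and neither ram it down on its seats nor push hard against the stop; leave the spare fuses, the screwdriver and the mug alone.

Things in the scene. Friction and masses are not known exactly. Their poses are not given: they have to be found in the camera images.
- fuse: The fuse to fit: loose cylinder, 21 mm diameter, 127 mm long, about 100 g; white ceramic middle (55 mm, grip it at its centre) with a red band, a 36 mm steel cap at each end. Origin: its centre; x axis along it, either way round. It starts in one of the rack's three places, its axis 34 mm above the table.
- rack: Grey fixed rack, 130 x 220 mm, floor 6 mm thick, origin under its middle; three fuses lie along its x, 75 mm apart in y. Two black rails 12 mm wide at x = -48 and +48 mm carry the caps, tops 23.5 mm above the table, with nubs beside each fuse up to 32.5 mm; between the rails the fuse is free.
- module: Fixed green board, 200 x 210 mm. Origin: midway between its two clips, on the axis of a fitted fuse, 40 mm above the board, 30 mm above the black base below the fuse. x: along the fitted fuse, towards the stop; z up. Board height differs from run to run. Heat sink and capacitors, under 40 mm tall, at y below -85 mm. A fitted fuse slides along x against a drag of about 1 to 5 N.
- clip_a (a point): Brass spring clip at module x = -42 mm, 10 mm wide, open upwards; point: on the fitted fuse's axis. Two sprung jaws: the mouth flares to about 34 mm; round lips 17 mm apart lie 6.5 mm above this point. A fuse laid in the mouth rests with its axis about 13 mm above this point.
- clip_b (a point): The same clip at module x = +42 mm. Pressing a fuse down into both clips takes about 9 to 17 N in all (half for one end), rising at first, then falling away as the fuse's axis comes below the lips, 6.5 mm above this point; from there the clips draw it down onto its seats by themselves.
- saddles: The two rigid flat brass seats under the clips (12 x 20 mm), part of the module, on which the fitted fuse rests; tops 10.5 mm below the module's origin. Origin and axes as the module.
- stop: Foot of the stop, on the module (origin and axes as module). It carries an upright orange plate 26 mm wide, top 14 mm above the module's origin, with a brass button 10 mm wide on the fuse's axis. Plate is set differently each run (not read): a fuse touching the button has its centre at module x = -12 to +12 mm. Button yields 2 mm at about 1 N, then rigid. Lay the fuse in at x = -16 mm.
- spare_a: Spare fuse with blue middle and brass caps, loose, same size, in another place of the rack. Origin: its centre. Leave it.
- spare_b: Spare fuse with brown-red middle and brass caps, loose, same size, in the third place of the rack. Origin: its centre. Leave it.
- screwdriver: A loose screwdriver lying on the table. Leave it.
- mug: A loose blue mug, 80 mm wide, 95 mm tall. Origin: middle of its underside. Leave it.
Mind the look-alikes: they are no part of the job. What is shaped like the fuse but green or turquoise is not meant.

How it is judged:
On the way, in this order (a step that is already met when the one before it is completed fails the run):
1. the fuse is lifted clear of the rack (height (world z) of fuse above 0.075 m), for 0.1 s.
2. the fuse is home in both clips (z of fuse in the frame of module between -0.0025 and 0.0025 m and y of fuse in the frame of module between -0.003 and 0.003 m and x of fuse in the frame of module between -0.024 and 0.016 m and angle between the x axis of fuse and the x axis of module, either way round below 0.04 rad), for 0.1 s.
At the end, for the whole second after the job is handed in: The fuse lies home in both clips (its centre within 2 mm in height and 2.5 mm sideways of the module's origin, its axis within 0.03 rad of the module's x axis), its end rests against the stop's sprung button (pressing on it with more than 0.3 N), and it is released and at rest (z of fuse in the frame of module between -0.002 and 0.002 m and y of fuse in the frame of module between -0.0025 and 0.0025 m and angle between the x axis of fuse and the x axis of module, either way round below 0.03 rad and linear speed of fuse below 0.01 m/s and contact force between the fingers and fuse below 0.05 N and contact force between fuse and stop above 0.3 N); the robot touches nothing.
It fails at once if the fuse is pressed on its seats with more than 28 N (contact force between fuse and saddles above 28 N).
It fails at once if the fuse is pushed against the stop with more than 15 N (contact force between fuse and stop above 15 N).
It fails at once if the robot presses on the module with more than 25 N (contact force between any of the fingers, the arm and module above 25 N).
It fails at once if a spare fuse is disturbed by more than 15 mm (distance of any of spare_a, spare_b from where it was at the start of the episode above 0.015 m).
It fails at once if the screwdriver or the mug is moved by more than 20 mm (distance of any of screwdriver, mug from where it was at the start of the episode above 0.02 m).
It also fails if it takes over 72 s, if anything falls off the work surface, if the arm or the gripper's body presses on something with over 40 N, if the wrist force passes 120 N, or if a joint passes its speed limit or range.

## Working session

There is one attempt and no reset: what is moved stays moved. The work goes in short steps, Python scripts to look and compute and a shell command to move; the robot and the scene stay as the last step left them, time stands still between calls to the robot, and variables do not carry over. Pictures are saved under pics/ and viewed, at most 10 in all, crops included, and the job is handed in when it is done.

```bash
mkdir -p pics
python3 - <<'E'
from bench import ctrl,get_image
import cv2,numpy as np
s=ctrl.get_state();print({k:np.round(v,3).tolist() for k,v in s.items()})
for n in("scene","top"):
    g=get_image(n);cv2.imwrite(f"pics/{n}0.png",cv2.resize(g["pixels"][:,:,::-1],(800,600),interpolation=cv2.INTER_CUBIC));print(n,g["fx"],g["fy"],g["cx"],g["cy"],np.round(g["T"],4).tolist())
    np.savez(f"{n}0.npz",**g)
g=get_image("wrist");print(g["fx"],g["cx"],g["cy"],np.round(g["T_tool_cam"],4).tolist())
E
```

```text
{'time': 0.0, 'joint_positions': [-1.25, 0.322, -0.07, 1.452, 0.023, 1.371, -0.057], 'qd': [0.0, 0.0, -0.001, 0.001, -0.0, 0.0, -0.001], 'joint_torque': [0.001, -49.129, -0.403, -31.252, -0.064, 0.044, 0.0], 'position': [0.196, 0.619, 0.221], 'tool_rot': [-0.48, -3.104, 0.003], 'ft_force': [-0.713, 0.842, 0.147], 'torque': [-0.02, 0.009, -0.02], 'grip_force': 0.0, 'grip_width': 1.0}
scene 460.31708762554797 460.31708762554797 257.9535090247406 185.64829398412496 [[0.829, 0.413, -0.3771, 0.9781], [0.5592, -0.623, 0.5469, -0.6157], [-0.0091, -0.6643, -0.7474, 1.003], [0.0, 0.0, 0.0, 1.0]]
top 435.5061715306651 435.5061715306651 253.48526359141516 191.7367392017003 [[-0.0091, -0.9912, 0.1321, 0.3278], [-0.9997, 0.0119, 0.0204, 0.0407], [-0.0218, -0.1319, -0.991, 1.4701], [0.0, 0.0, 0.0, 1.0]]
285.1745454800411 258.69462592426504 191.49479177048462 [[-0.0007, -0.9592, -0.2829, 0.0782], [1.0, -0.0006, -0.0001, -0.0006], [-0.0001, -0.2829, 0.9592, -0.1618], [0.0, 0.0, 0.0, 1.0]]
```

View pics/top0.png

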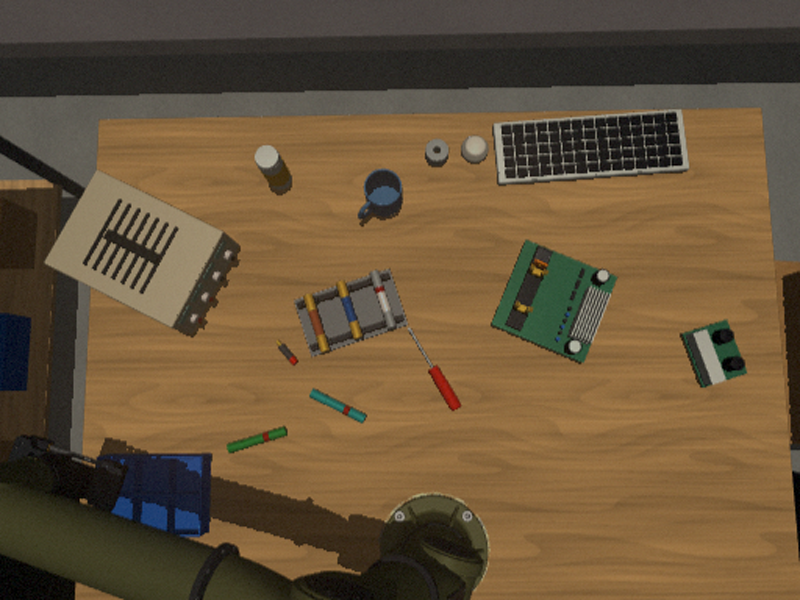

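View pics/scene0.png

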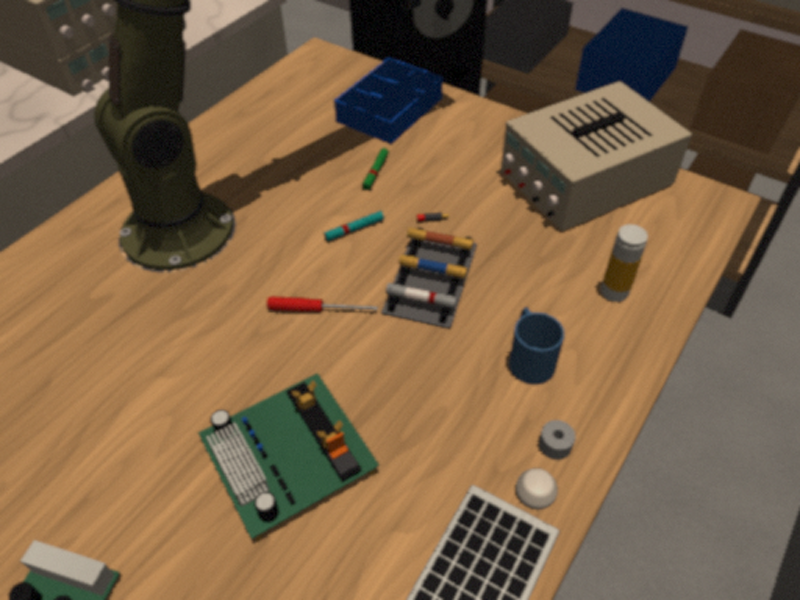

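The fuse in the rack at top (382,300) has a white middle, a red band and steel caps, so it fits. The others are blue (349,310), brown-red (316,322), turquoise (337,405) and green (257,440). I'll confirm in an enlarged crop. The module is at top (545,290), with its stop towards the far end (540,262).

Run:
```python
import numpy as np,cv2
t=np.load("top0.npz")["pixels"][:,:,::-1];s=np.load("scene0.npz")["pixels"][:,:,::-1]
# crops 4x; top rack x180-270,y165-235 ; top module x310-400,y148-236; scene rack 240-310,y140-215; scene module 125-245,y235-345
r=lambda a,x,y,w,h:cv2.resize(a[y:y+h,x:x+w],(400,300),interpolation=cv2.INTER_CUBIC)
cv2.imwrite("pics/crop1.png",np.vstack([np.hstack([r(t,180,165,100,75),r(t,305,155,100,75)]),np.hstack([r(s,235,140,80,60),r(s,160,235,100,75)])]))
```

```text
(no output)
```

View pics/crop1.png

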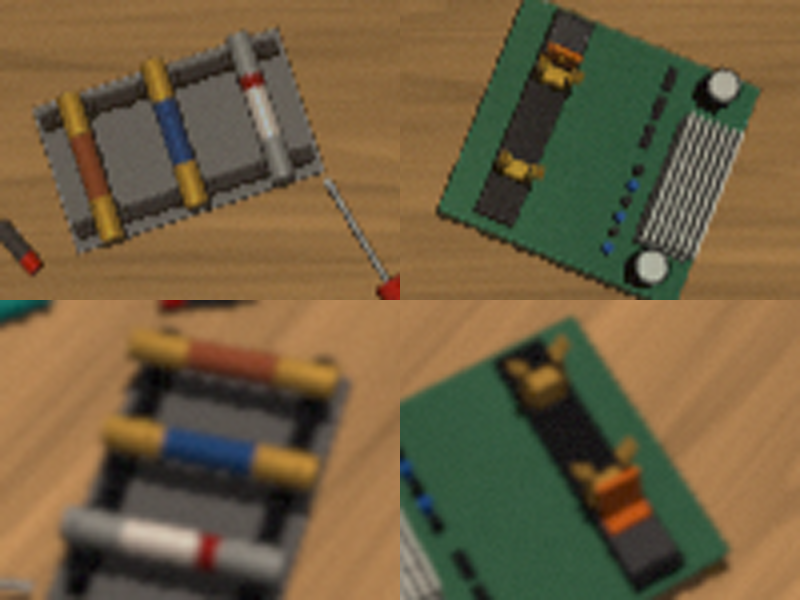

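```bash
cat > h.py <<'E'
import numpy as np
C={n:np.load(f"{n}0.npz") for n in("top","scene")}
def ray(g,uv,T=None):
    T=g["T"] if T is None else T
    d=T[:3,:3]@np.array([(uv[0]-g["cx"])/g["fx"],(uv[1]-g["cy"])/g["fy"],1]);return T[:3,3],d/np.linalg.norm(d)
def onz(g,uv,z,T=None):
    o,d=ray(g,uv,T);return o+d*(z-o[2])/d[2]
def tri(rs):
    A=sum(np.eye(3)-np.outer(d,d) for o,d in rs);b=sum((np.eye(3)-np.outer(d,d))@o for o,d in rs)
    p=np.linalg.solve(A,b);return p,[round(1e3*np.linalg.norm(np.cross(p-o,d)),1) for o,d in rs]
E
python3 - <<'E'
from h import *
t,s=C["top"],C["scene"]
a=onz(t,(240.2,174.5),.036);b=onz(t,(250,208.7),.036);print("fuse",a,b,(a+b)/2,np.linalg.norm(a-b),np.degrees(np.arctan2(*(a-b)[1::-1])))
for n,u,v in [("far",(336,154),(241.5,298)),("left",(314.5,208),(203.7,239.7)),("near",(373,231.7),(129.3,278.4)),("right",(395,178),(163,343.7)),("clipA",(335,197),(195.7,255)),("clipB",(345,173),(211,277))]:
    print(n,tri([ray(t,u),ray(s,v)]))
A=onz(t,(335,197),.07);B=onz(t,(345,173),.07);print(A,B,(A+B)/2,np.linalg.norm(A-B),np.degrees(np.arctan2(*(B-A)[1::-1])))
E
```

```text
fuse [0.57755114 0.11412829 0.036     ] [0.46246135 0.08227723 0.036     ] [0.52000625 0.09820276 0.036     ] 0.1194158664685241 15.469411005843208
far (array([ 0.6468579 , -0.21006017,  0.01889199]), [np.float64(0.1), np.float64(0.1)])
left (array([ 0.46631459, -0.13041495,  0.01775198]), [np.float64(3.1), np.float64(3.1)])
near (array([ 0.38565339, -0.32067537,  0.01690459]), [np.float64(3.5), np.float64(3.5)])
right (array([ 0.56481183, -0.39978402,  0.02130669]), [np.float64(5.0), np.float64(5.0)])
clipA (array([ 0.49762504, -0.19421682,  0.0541953 ]), [np.float64(2.4), np.float64(2.4)])
clipB (array([ 0.57335319, -0.22738646,  0.0692374 ]), [np.float64(1.4), np.float64(1.4)])
[ 0.49409836 -0.19327663  0.07      ] [ 0.57219651 -0.22826615  0.07      ] [ 0.53314744 -0.21077139  0.07      ] 0.08557795811895831 -24.13332771109131
```

```bash
python3 -m crank '[[[-29,-25,0,0,-0.2],[-29,-25,0,0,-0.2],[-29,-25,0,0,-0.2],[-29,-25,0,0,-0.2],[-29,-25,0,0,-0.2],[-29,-25,0,0,-0.2],[-29,-25,0,0,-0.2],[-29,-25,0,0,-0.2],[-29,-25,0,0,-0.2],[-29,-25,0,0,-0.2]]]' 12
python3 -m crank '[[[-29,-25,0,0,-0.2],[-29,-25,0,0,-0.2],[-29,-25,0,0,-0.2],[-29,-25,0,0,-0.2],[-29,-25,0,0,-0.2],[-29,-25,0,0,-0.2]]]'
python3 -m crank '[[[0,0,5,-0.1,-0.2],[0,0,5,-0.1,-0.2],[0,0,5,-0.1,-0.2],[0,0,5,-0.1,-0.2],[0,0,5,-0.1,-0.2],[0,0,5,-0.078,-0.2],[0,0,0,0,-0.2],[0,0,0,0,-0.2]]]'
cat >> h.py <<'E'
def wrist(name,box=None):
    from bench import ctrl,get_image
    from scipy.spatial.transform import Rotation as R
    import cv2
    s=ctrl.get_state();g=get_image("wrist");T=np.eye(4);T[:3,:3]=R.from_rotvec(s["tool_rot"]).as_matrix();T[:3,3]=s["position"]
    g=dict(g);g["T"]=T@g["T_tool_cam"];np.savez(f"{name}.npz",**g)
    cv2.imwrite(f"pics/{name}.png",cv2.resize(g["pixels"][:,:,::-1],(800,600),interpolation=cv2.INTER_CUBIC))
    print(s["time"],np.round(s["position"],4),"x axis deg",np.degrees(np.arctan2(T[1,0],T[0,0])),"tilt z",T[:3,2].round(3),s["grip_width"],np.round(s["ft_force"],2));return g
E
python3 -c "
from h import *;wrist('w1')"
```

```text
time: 0.98
position: [0.3978, 0.2919, 0.2225]
tool_rot: [0.48, 3.105, 0.0]
ft_force: [0.9, -0.3, -1.0]
grip_width: 0.599
grip_force: 0.0
time: 1.48
position: [0.5184, 0.0964, 0.2226]
tool_rot: [0.48, 3.105, 0.001]
ft_force: [0.2, -0.5, -0.2]
grip_width: 0.597
grip_force: 0.0
time: 2.15
position: [0.5175, 0.0981, 0.1922]
tool_rot: [0.421, -3.112, 0.0]
ft_force: [-0.7, 0.8, -0.5]
grip_width: 0.602
grip_force: 0.0
2.15 [0.5175 0.0981 0.1922] x axis deg -164.5949673211784 tilt z [-0.001 -0.    -1.   ] 0.60246857484121 [-0.74  0.77 -0.5 ]
```

View pics/w1.png

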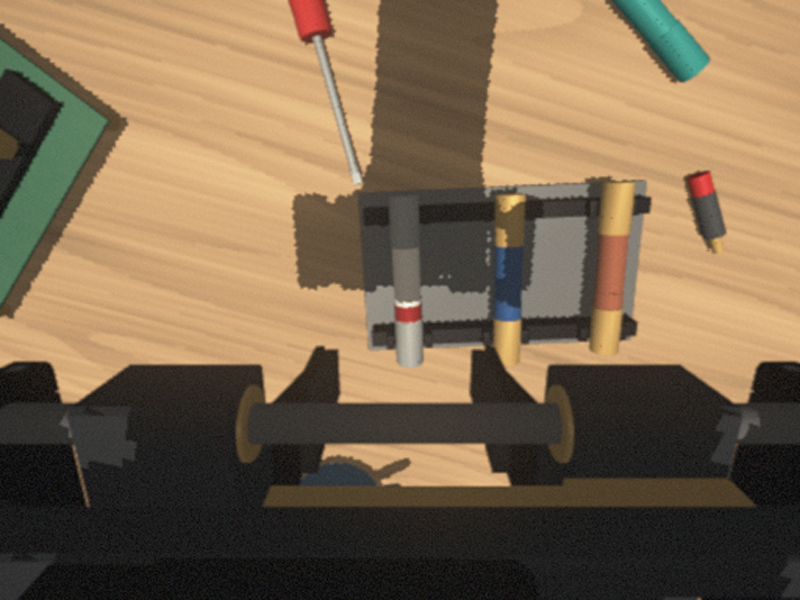

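The white/red fuse runs from about (404,197) to (410,363), and the ceramic spans about rows 247–323. The screwdriver tip is at (358,180), outside the rack.

Run:
```python
from h import *
g=np.load("w1.npz");k=1.5625
a=onz(g,(404/k,197/k),.036);b=onz(g,(410/k,363/k),.034);m=(a+b)/2
print(a,b,m,np.linalg.norm(a-b),np.degrees(np.arctan2(*(a-b)[1::-1])))
print("ceramic",onz(g,(406/k,247/k),.044),onz(g,(408/k,323/k),.044))
d=m-np.array([.5175,.0981,.036]);c=np.radians(-164.6);x=np.array([np.cos(c),np.sin(c)]);y=np.array([x[1],-x[0]])
print("tool x,y mm",1e3*d[:2]@x,1e3*d[:2]@y)
```

```text
[0.4606612  0.08210874 0.036     ] [0.58170357 0.12022194 0.034     ] [0.52118238 0.10116534 0.035     ] 0.1269167907274248 -162.52209559080052
ceramic [0.49283068 0.09239982 0.044     ] [0.54683479 0.108837   0.044     ]
tool x,y mm -4.364187301938973 1.9774025240073205
```

```bash
python3 -m crank '[[[-4,2,20,-0.036,-0.2],[0,0,30,0,-0.2],[0,0,30,0,-0.2],[0,0,30,0,-0.2],[0,0,30,0,-0.2],[0,0,20,0,-0.2],[0,0,10,0,-0.2],[0,0,5,0,-0.2],[0,0,0,0,-0.2]]]'
python3 -m crank '[[[0,0,0,0,1],[0,0,0,0,1],[0,0,0,0,1],[0,0,0,0,1],[0,0,0,0,1],[0,0,0,0,1]]]' 30
```

```text
time: 2.95
position: [0.5212, 0.1012, 0.0174]
tool_rot: [0.48, -3.104, 0.0]
ft_force: [-1.3, -0.0, -0.8]
grip_width: 0.599
grip_force: 0.0
time: 3.45
position: [0.5215, 0.1013, 0.018]
tool_rot: [-0.481, 3.104, 0.0]
ft_force: [0.0, -0.8, 1.0]
grip_width: 0.23
grip_force: 29.6
```

```bash
python3 -m crank '[[[0,0,-10,0,1],[0,0,-20,0,1],[0,0,-30,0,1],[0,0,-30,0,1],[0,0,-30,0,1],[0,0,-30,0,1],[0,0,0,0,1]]]'
python3 -m crank '[[[10,-29,0,0,1],[10,-29,0,0,1],[10,-29,0,0,1],[9,-29,0,0,1],[9,-29,0,0,1],[9,-29,0,0,1],[9,-29,0,0,1],[9,-29,0,0,1],[9,-29,0,0,1],[9,-29,0,0,1]]]'
python3 -m crank '[[[0,0,0,0.1,1],[0,0,0,0.1,1],[0,0,0,0.1,1],[0,0,0,0.1,1],[0,0,0,0.1,1],[0,0,0,0.12,1],[0,0,0,0.106,1],[0,0,0,0,1],[0,0,0,0,1]]]'
python3 -c "
from h import *;wrist('w2')"
```

```text
time: 4.03
position: [0.525, 0.1018, 0.1747]
tool_rot: [-0.478, 3.094, 0.004]
ft_force: [0.9, 0.2, 0.1]
grip_width: 0.232
grip_force: 30.0
time: 4.87
position: [0.5198, -0.2047, 0.1678]
tool_rot: [-0.481, 3.104, 0.001]
ft_force: [0.5, -0.1, -0.5]
grip_width: 0.229
grip_force: 30.0
time: 5.62
position: [0.5201, -0.2032, 0.1676]
tool_rot: [-0.648, -3.074, -0.0]
ft_force: [-0.1, -0.1, -0.6]
grip_width: 0.23
grip_force: 30.0
5.6167 [ 0.5201 -0.2032  0.1676] x axis deg 156.17928417735322 tilt z [-0.  0. -1.] 0.2297540014618697 [-0.1  -0.13 -0.63]
```

View pics/w2.png

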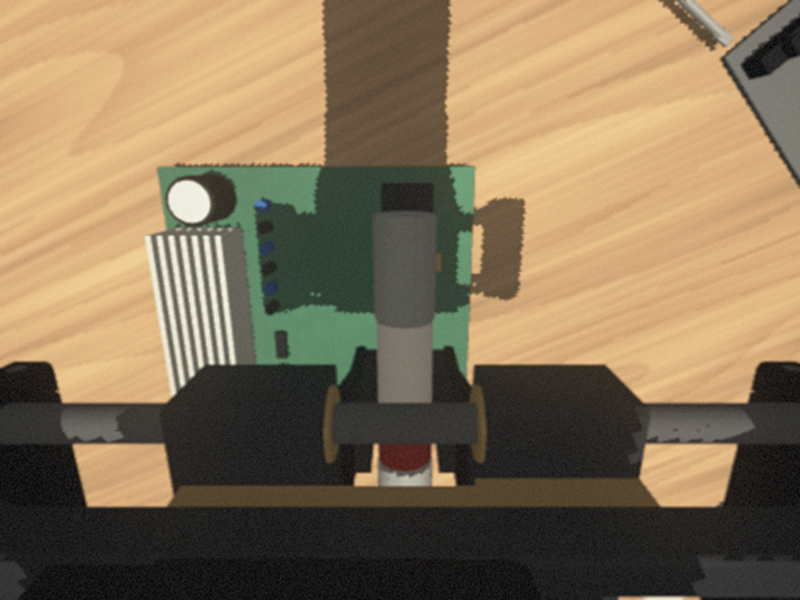

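The fuse is held, with its rear end at (404,213), but it hides the clips. I'll step aside to see both clips.

```bash
python3 -m crank '[[[-20,15,0,0,1],[-22,15,0,0,1],[-23,15,0,0,1],[-20,15,0,0,1],[0,0,0,0,1],[0,0,0,0,1]]]'
python3 -c "
from h import *;wrist('w3')"
```

```text
time: 6.17
position: [0.623, -0.1821, 0.1667]
tool_rot: [-0.647, -3.073, 0.001]
ft_force: [-0.6, 1.2, -0.4]
grip_width: 0.234
grip_force: 30.0
6.1667 [ 0.623  -0.1821  0.1667] x axis deg 156.23486620509308 tilt z [-0.002 -0.    -1.   ] 0.2338193683732199 [-0.59  1.16 -0.42]
```

View pics/w3.png

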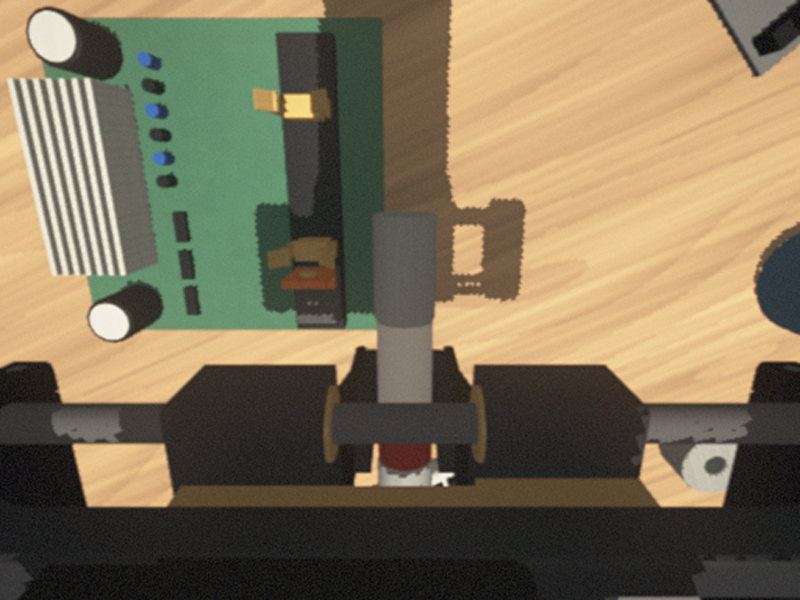

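Run:
```python
import numpy as np,cv2
w=np.load("w3.npz")["pixels"][:,:,::-1]
r=lambda x,y:cv2.resize(w[y:y+60,x:x+80],(800,600),interpolation=cv2.INTER_CUBIC)[::1]
a=r(150,40);b=r(150,140);b=np.clip(b*1.6,0,255).astype(np.uint8)
cv2.imwrite("pics/c3.png",np.vstack([a[50:350,:],b[80:380,:]]))
```

```text
(no output)
```

View pics/c3.png

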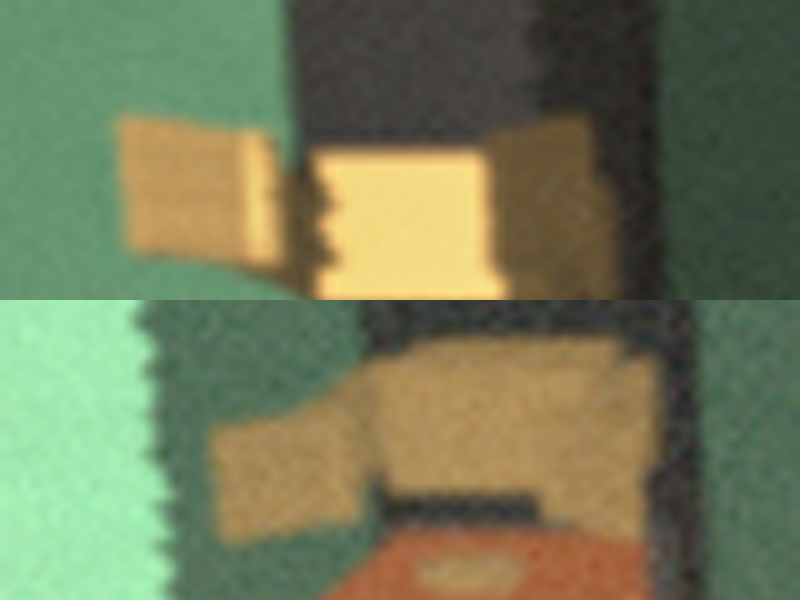

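```bash
cat > m.py <<'E'
from h import *
g=np.load("w3.npz");k=1.5625;P=lambda u,v,z:onz(g,(u/k,v/k),z)
for z in (.013,.016,.019,.022,.025):
    a=P(381,18,z);b=P(385,328,z);print(z,"board len",np.linalg.norm(a-b).round(4),np.degrees(np.arctan2(*(b-a)[1::-1])).round(2), "capwidth at fuse")
zo=.059
f=(P(277,34,zo-.03)+P(334,34,zo-.03))/2;n=(P(298,326,zo-.03)+P(346,326,zo-.03))/2
print("base width",np.linalg.norm(P(277,34,zo-.03)-P(334,34,zo-.03)),np.linalg.norm(P(298,326,zo-.03)-P(346,326,zo-.03)),"len",np.linalg.norm(f-n),"mid",(f+n)/2,"ang",np.degrees(np.arctan2(*(n-f)[1::-1])))
d=(n-f)/np.linalg.norm(n-f);l=np.array([-d[1],d[0],0])
q=lambda u,v,z:onz(g,(u,v),z)
for nm,p in {"A Ltip":q(162.4,63.4,zo+.015),"A saddle":q(190,65.5,zo-.0105),"A Rtip":q(210,64,zo+.015),"A lipL":q(176.5,64.5,zo+.0065),
  "B Ltip":q(171.5,140+8+19,zo+.015),"B Rtip":q(215,140+8+13,zo+.015)}.items(): 
    e=p-(f+n)/2;print(nm,p.round(4),"along",(e@d*1e3).round(1),"left",(e@l*1e3).round(1))
# fuse in grip
from scipy.spatial.transform import Rotation as R
g2=g;T=g["T"]@np.linalg.inv(g["T_tool_cam"])
for u,v in((374,213),(435,213),(404,216)):
    p=P(u,v,.1667+.019);print("fuse end tool mm",(1e3*np.linalg.inv(T)@np.append(p,1))[:3].round(1))
E
python3 m.py
```

```text
0.013 board len 0.205 -23.8 capwidth at fuse
0.016 board len 0.2031 -23.8 capwidth at fuse
0.019 board len 0.2011 -23.8 capwidth at fuse
0.022 board len 0.1992 -23.8 capwidth at fuse
0.025 board len 0.1972 -23.8 capwidth at fuse
base width 0.03400379624883975 0.03424360383071325 len 0.18477255820286717 mid [ 0.54177856 -0.21141657  0.029     ] ang -23.728914688541995
A Ltip [ 0.4874 -0.2097  0.074 ] along -50.5 left -20.3
A saddle [ 0.4926 -0.1935  0.0485] along -52.2 left -3.4
A Rtip [ 0.5036 -0.1741  0.074 ] along -50.0 left 18.8
A lipL [ 0.4908 -0.2011  0.0655] along -50.8 left -11.0
B Ltip [ 0.5666 -0.2446  0.074 ] along 36.1 left -20.4
B Rtip [ 0.5776 -0.206   0.074 ] along 30.6 left 19.4
fuse end tool mm [ 64.5 -10.2 -19. ]
fuse end tool mm [ 64.5   9.1 -19. ]
fuse end tool mm [ 63.5  -0.7 -19. ]
```

Checks agree: the board is 200 mm long at z≈0.0205, the base is 34 mm wide, and the clips are 85 mm apart. The module origin is about (0.534,-0.208,0.060), with its x axis at -23.75°.

```bash
python3 -m crank '[[[22,-15,0,0,1],[22,-15,0,0,1],[22,-15,0,0,1],[21,-15,0,0,1],[0,0,25,0,1],[0,0,25,0,1],[0,0,20,0,1],[0,0,15,0,1],[0,0,5,0,1],[0,0,0,0,1]]]' 50
python3 -c "
from h import *;wrist('w4')"
```

```text
time: 7.05
position: [0.5165, -0.2027, 0.0766]
tool_rot: [-0.653, -3.07, -0.0]
ft_force: [-0.6, 0.8, -0.7]
grip_width: 0.228
grip_force: 50.0
7.05 [ 0.5165 -0.2027  0.0766] x axis deg 155.9717100200041 tilt z [-0.003  0.001 -1.   ] 0.2284955740486953 [-0.59  0.75 -0.67]
```

```bash
python3 -m crank '[[[0,0,3,0,1],[0,0,2,0,1],[0,0,2,0,1],[0,0,0,0,1],[0,0,0,0,1]]]'
```

```text
time: 7.52
position: [0.5185, -0.2025, 0.0707]
tool_rot: [0.653, 3.073, 0.0]
ft_force: [0.2, -0.3, -0.2]
grip_width: 0.227
grip_force: 50.0
```

```bash
python3 -m crank '[[[-0.5,1,2,0,1],[0,0,2,0,1],[0,0,2,0,1],[0,0,2,0,1],[0,0,1,0,1],[0,0,1,0,1],[0,0,0,0,1],[0,0,0,0,1]]]'
```

```text
time: 8.18
position: [0.5201, -0.2014, 0.0613]
tool_rot: [0.652, 3.072, 0.001]
ft_force: [0.1, 2.0, 4.4]
grip_width: 0.23
grip_force: 50.0
```

```bash
python3 -m crank '[[[0,0,1,0,1],[0,0,1,0,1],[0,0,0.5,0,1],[0,0,0,0,1],[0,0,0,0,1]]]'
```

```text
time: 8.6
position: [0.521, -0.2019, 0.0598]
tool_rot: [0.652, 3.07, 0.001]
ft_force: [-0.8, 3.1, 10.2]
grip_width: 0.224
grip_force: 50.0
```

```bash
python3 -m crank '[[[0,1,0.5,0,1],[0,0,0.5,0,1],[0,0,0.5,0,1],[0,0,0,0,1],[0,0,0,0,1]]]'
```

```text
time: 9.02
position: [0.5214, -0.2019, 0.0586]
tool_rot: [0.653, 3.069, -0.0]
ft_force: [-1.2, 0.5, 10.7]
grip_width: 0.224
grip_force: 50.0
```

```bash
python3 -m crank '[[[0,0,0.5,0,1],[0,0,0.5,0,1],[0,0,0.5,0,1],[0,0,0,0,1],[0,0,0,0,1]]]'
```

```text
time: 9.43
position: [0.5217, -0.2021, 0.0571]
tool_rot: [0.652, 3.068, -0.001]
ft_force: [-1.1, 1.3, 9.3]
grip_width: 0.225
grip_force: 50.0
```

```bash
python3 -m crank '[[[0,0,0.5,0,1],[0,0,0.5,0,1],[0,0,0.5,0,1],[0,0,0.5,0,1],[0,0,0,0,1]]]'
```

```text
time: 9.85
position: [0.5218, -0.2021, 0.0546]
tool_rot: [0.652, 3.068, -0.001]
ft_force: [0.6, 0.6, 4.0]
grip_width: 0.228
grip_force: 50.0
```

```bash
python3 -m crank '[[[0,0,0.5,0,1],[0,0,0.5,0,1],[0,0,0.5,0,1],[0,0,0,0,1],[0,0,0,0,1]]]'
```

```text
time: 10.27
position: [0.5184, -0.2006, 0.0501]
tool_rot: [-0.652, -3.07, 0.001]
ft_force: [2.6, -1.1, -8.4]
grip_width: 0.231
grip_force: 50.0
```

```bash
python3 -m crank '[[[0,0,0.5,0,1],[0,0,0.5,0,1],[0,0,0,0,1],[0,0,0,0,1]]]'
```

```text
time: 10.6
position: [0.5182, -0.2004, 0.0495]
tool_rot: [-0.652, -3.07, -0.0]
ft_force: [0.3, -0.5, -10.1]
grip_width: 0.226
grip_force: 50.0
```

```bash
python3 -m crank '[[[0,0,0.5,0,1],[0,0,0.5,0,1],[0,0,0,0,1],[0,0,0,0,1]]]'
```

```text
time: 10.93
position: [0.5186, -0.2006, 0.049]
tool_rot: [-0.653, -3.071, -0.001]
ft_force: [-2.8, 0.0, -8.1]
grip_width: 0.226
grip_force: 50.0
```

```bash
python3 -m crank '[[[0,0,0.5,0,1],[0,0,0.5,0,1],[0,0,0,0,1],[0,0,0,0,1]]]'
```

```text
time: 11.27
position: [0.5197, -0.2011, 0.0487]
tool_rot: [0.653, 3.073, -0.0]
ft_force: [-2.3, 0.5, -6.4]
grip_width: 0.226
grip_force: 50.0
```

```bash
python3 -m crank '[[[0,0,0.5,0,1],[0,0,0.5,0,1],[0,0,0,0,1],[0,0,0,0,1]]]'
```

```text
time: 11.6
position: [0.5205, -0.2015, 0.0485]
tool_rot: [0.653, 3.071, -0.0]
ft_force: [-3.3, -1.0, 2.5]
grip_width: 0.229
grip_force: 50.0
```

```bash
python3 -m crank '[[[0,0,0,0,0.3],[0,0,0,0,0.3],[0,0,0,0,0.3],[0,0,0,0,0.3]]]' 15; python3 -c "
from h import *;wrist('w5')"
python3 -m crank '[[[0,0,0,0,1],[0,0,0,0,1],[0,0,0,0,1],[0,0,0,0,1],[0,0,0,0,1]]]' 15
```

```text
time: 11.93
position: [0.5206, -0.2007, 0.0479]
tool_rot: [0.652, 3.072, 0.0]
ft_force: [0.1, 0.4, -0.7]
grip_width: 0.341
grip_force: 0.0
11.9333 [ 0.5206 -0.2007  0.0479] x axis deg 156.0248191292063 tilt z [ 0.002 -0.    -1.   ] 0.34056563673614754 [ 0.06  0.4  -0.7 ]
time: 12.4
position: [0.5196, -0.2012, 0.0475]
tool_rot: [0.653, 3.073, -0.0]
ft_force: [0.1, -1.2, -0.4]
grip_width: 0.235
grip_force: 15.0
```

View pics/w5.png

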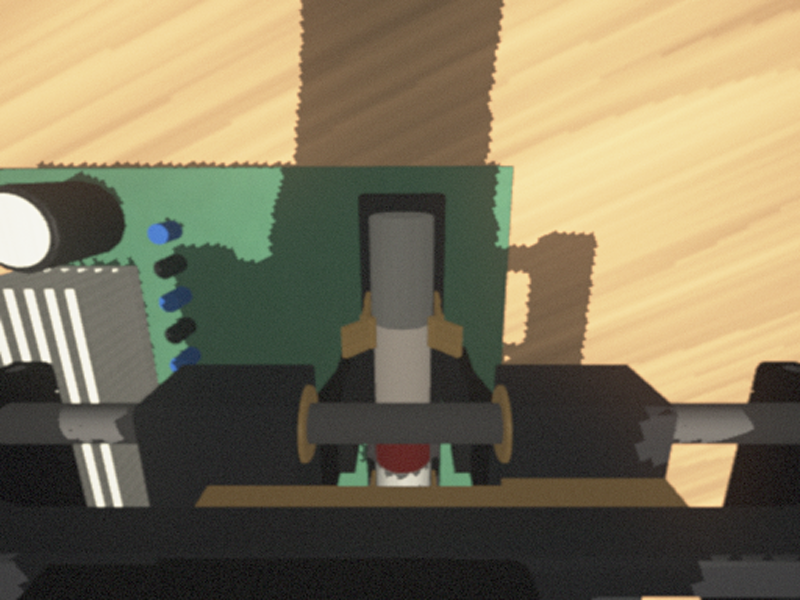

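The fuse sits in the clip symmetrically (402,320), and it is parallel and level. Now I'll slide it gently towards the stop with a light grip.

```bash
python3 -m crank '[[[-0.7,0,0,0,1],[-0.7,0,0,0,1],[-0.7,0,0,0,1],[0,0,0,0,1],[0,0,0,0,1]]]' 10
```

```text
time: 12.82
position: [0.5213, -0.2018, 0.0475]
tool_rot: [-0.653, -3.072, -0.0]
ft_force: [-4.0, -0.0, 3.1]
grip_width: 0.235
grip_force: 10.0
```

```bash
python3 -m crank '[[[-0.7,0,0,0,1],[-0.7,0,0,0,1],[-0.7,0,0,0,1],[0,0,0,0,1]]]'
```

```text
time: 13.15
position: [0.5236, -0.2029, 0.0475]
tool_rot: [0.653, 3.073, -0.0]
ft_force: [-3.0, -0.5, 2.6]
grip_width: 0.236
grip_force: 10.0
```

```bash
python3 -m crank '[[[-0.7,0,0,0,1],[-0.7,0,0,0,1],[-0.7,0,0,0,1],[0,0,0,0,1]]]'
```

```text
time: 13.48
position: [0.5254, -0.2036, 0.0475]
tool_rot: [-0.653, -3.073, 0.0]
ft_force: [-4.1, -0.8, 3.4]
grip_width: 0.234
grip_force: 10.0
```

```bash
python3 - <<'E'
from h import *
g=np.load("w3.npz")
for u,v in((201,170.5),(197,197-15)):
    e=onz(g,(u,v),.0785)[:2]-np.array([.534,-.208]);print(e@np.array([.9155,-.4024])*1e3)
E
python3 -m crank '[[[-0.7,0,0,0,1],[-0.7,0,0,0,1],[-0.7,0,0,0,1],[0,0,0,0,1]]]'
```

```text
46.86861212061083
57.48209087140356
time: 13.82
position: [0.5265, -0.2041, 0.0475]
tool_rot: [-0.653, -3.071, -0.001]
ft_force: [-6.7, 0.4, 5.1]
grip_width: 0.236
grip_force: 10.0
```

```bash
python3 -m crank '[[[-0.7,0,0,0,1],[-0.7,0,0,0,1],[-0.7,0,0,0,1],[0,0,0,0,1]]]'
```

```text
time: 14.15
position: [0.5265, -0.2041, 0.0474]
tool_rot: [-0.652, -3.066, -0.003]
ft_force: [-11.0, 2.8, 11.4]
grip_width: 0.239
grip_force: 10.0
```

The fuse has stopped against the button, with the force about 7 N above the drag. I'll relax the push without pulling back, then release.

```bash
python3 -m crank '[[[0.7,0,0,0,1],[0.7,0,0,0,1],[0,0,0,0,1],[0,0,0,0,1]]]'
```

```text
time: 14.48
position: [0.5265, -0.2041, 0.0474]
tool_rot: [-0.653, -3.07, -0.002]
ft_force: [-8.1, 0.6, 7.7]
grip_width: 0.239
grip_force: 10.0
```

```bash
python3 -m crank '[[[0.7,0,0,0,1],[0.7,0,0,0,1],[0,0,0,0,1],[0,0,0,0,1]]]'
```

```text
time: 14.82
position: [0.5265, -0.2041, 0.0475]
tool_rot: [-0.653, -3.073, -0.0]
ft_force: [-5.0, -1.8, 3.9]
grip_width: 0.236
grip_force: 10.0
```

```bash
python3 -m crank '[[[0.7,0,0,0,1],[0.5,0,0,0,1],[0,0,0,0,1],[0,0,0,0,0.3],[0,0,0,0,0],[0,0,0,0,0],[0,0,0,0,0],[0,0,0,0,0]]]'
python3 -m crank '[[[0,0,-3,0,0],[0,0,-10,0,0],[0,0,-20,0,0],[0,0,-30,0,0],[0,0,-30,0,0],[-15,20,-10,0,0],[-25,20,0,0,0],[-25,20,0,0,0],[-25,15,0,0,0],[0,0,0,0,0]]]'
python3 -c "
from h import *;wrist('w6')"
```

```text
time: 15.48
position: [0.526, -0.203, 0.0476]
tool_rot: [0.652, 3.073, 0.001]
ft_force: [-0.9, 0.2, 0.9]
grip_width: 0.474
grip_force: 0.0
time: 16.32
position: [0.6437, -0.1678, 0.1504]
tool_rot: [0.643, 3.072, 0.001]
ft_force: [-0.5, 1.2, -0.8]
grip_width: 0.5
grip_force: 0.0
16.3167 [ 0.6437 -0.1678  0.1504] x axis deg 156.35394346796605 tilt z [ 0.003 -0.    -1.   ] 0.49976383213164155 [-0.54  1.25 -0.85]
```

View pics/w6.png

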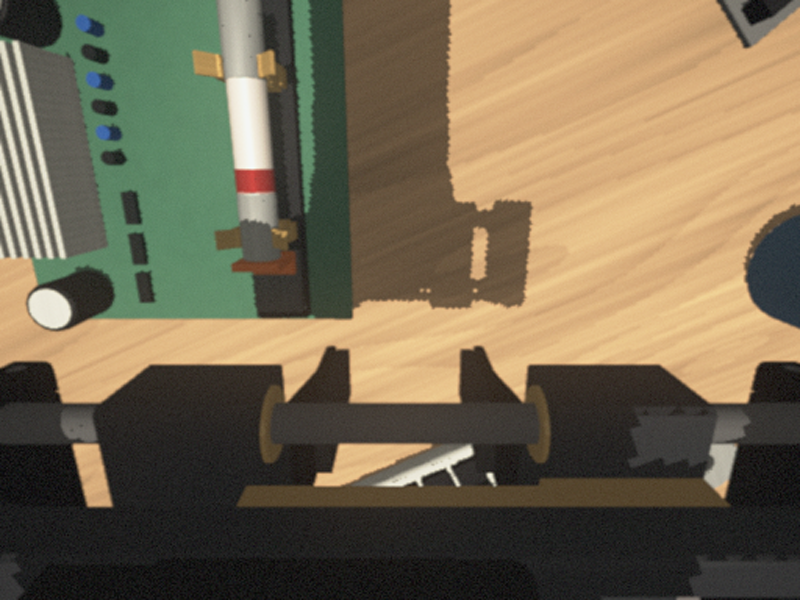

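The fuse lies in both clips, and its end at (262,262) is against the orange stop. The gripper is open and clear, so I'm handing in.

```bash
python3 -c "
from bench import job;print(job.close_job())"
```

```text
the job is handed in; nothing more can be done
None
```

I handed the job in with the white fuse pressed home in both clips, its end resting against the stop's button, and the gripper open and clear; the bench returned no verdict on whether it passed.

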